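Turn a nested stack-nest bin so that it stands on its ledges

ROBOT

A 7-joint arm with a two-finger parallel gripper is mounted at the origin on the work surface. World frame = base frame: x ahead of the robot, y to its left, z up, the work surface at z = 0. Lengths are in m, angles in degrees, forces in N, time in s.
With the tool pointing down it reaches from about 0.425 to 0.875 m from the base axis. Payload 4.7 kg.
Tool frame: the origin (TCP) lies on the centre line of the jaws, within the pads' length; the fingertips stand 11 mm ahead of it and the grasp point (between the pads) lies 8 mm behind it; z points along the fingers, x is the direction in which the jaws open and shut, and the axes are right-handed (so a half turn about z gives the same grasp; the last joint's range is limited). The gripper opens to 85 mm and grips with 20 to 120 N. Pads are 22 mm wide; open, the fingers measure 114 mm over their backs; the gripper's body (76 mm by 85 mm) begins 54 mm behind the grasp point. The pads swing forward as they close: fully open they stand 13 mm farther back than shut.
Start: joints at [-70.755, 18.392, -4.016, 83.108, 1.295, 78.541, -3.26], TCP at [0.206, 0.617, 0.242] pointing down, gripper open.
Joint ranges: [-163.93, 163.93], [-17.29, 119.83], [-79.2, 71.16], [3.27, 140.29], [-89.18, 269.18], [5.43, 117.66], [-154.24, 154.24]. Speed limits (degrees/s): [147.25, 147.25, 180, 180, 180, 180, 180].

INTERFACE

Orientations are given as [roll, pitch, yaw] about the fixed x, y, z axes, in that order (R = Rz(yaw) Ry(pitch) Rx(roll)).
In Python, from station import ctrl, eyes gives the robot as it stands.
- The arm moves only by the tool carry_out, never from a script. Its argument "increments" is text: rows parted by semicolons, each of 4 numbers parted by spaces: the shift along the tool's x, y, z in mm, then the turn about the tool's z in rad. A call has 1 to 20 rows; each row is the pose to reach, as a shift and turn from the pose commanded when the call began, along the tool's axes at that moment; what a row does not reach only later rows make up. A row lasts 1/10 s, in which the tool goes at most 50 mm and 8.59 degrees, less where a joint would pass 70% of its speed; a pose out of reach is approached as far as the arm can. A call with a gripper value outside its range is refused whole. "claw" is the closure, from 0 (fully open) to 1 (shut), set as the call begins (left out, the last holds). The fingers move at their own pace and stop on an object; "newtons" is the grip in N (left out, the last holds). Time passes only in rows, so rows that repeat a pose let the fingers close. It gives the time, the measured TCP pose, the force and the opening at its end, in the units of the state.
- ctrl.state(): the state, without advancing time (a new reading comes with each control period).
- eyes.snapshot(name): name is "scene" or "top"; returns a dict with "img" (384x512x3 uint8, red, green, blue), "camera_matrix" (3x3 intrinsics, pixels), "rvec" (rotation vector, rad) and "tvec" (3), from world to camera coordinates, as OpenCV has them. Camera axes: x right, y down, z forward; pixel columns grow to the right and rows downward; lengths in m; the calibration is good to about 2 mm. A picture is of the moment at which its call begins. There is no depth.
- ctrl.finish_job(): hands the job in, once; it reports no verdict.
The state is a dict: "clock": time; "joint_positions": joint angles; "qvel": joint speeds; "tau": joint torques, N m; "tool_pos": TCP position; "tcp_rot": TCP orientation; "wrist_force": force on the tool from outside, world axes, zero at the start; "wrist_torque": the same for the moment, N m; "gripper_width": finger opening in m.
Only numpy, scipy, OpenCV 4.12 (cv2) and the standard library are available. Lean on these libraries where they do the work, as an engineer would, in place of code of your own. Each camera call takes 0.05 s, during which the arm holds its last target.

TASK

On the sloping rack the upper grey bin is nested deep inside the lower one, close over the test tiles that have to dry. Lift it out, turn it half a turn and set it back down under control (do not drop it), so that its feet rest squarely on the ledges inside the lower bin and air can pass over the tiles; then let go. Leave the other things on the bench where they stand.

Things in the scene. Friction and masses are not known exactly. Their poses are not given: they have to be found in the camera images.
- lower_bin: Grey open bin fixed on a plywood rack; outside 214 (x) x 160 (y) x 80 mm, inside 204 x 150 mm, rim flared over the top 8 mm. Origin: centre of its underside. x runs up the slope (away from the robot), y across, z square to its floor, leaning 0.48 rad (27.5 deg) from vertical towards the robot. Floor 5 mm thick, with 7 mm tiles and four bosses up to z = 20 mm that carry the nested bin.
- ledges (a point): Centre of the plane of the lower bin's ledges, at x = y = 0, z = 56 mm of that bin (axes the same), 20 mm below its wall tops. The ledges are the level tops of four ribs, two on each long inside wall, 24 mm long (x), 14 mm deep (y), centred at x = +60 and x = -20 mm.
- upper_bin: Loose upper bin, grey, 190 (x) x 112 (y) x 70 mm high plus its divider, 0.25 to 0.5 kg. Origin: centre of its underside. At the start nested, axes parallel to the lower bin's, underside at z = 20 mm of that bin. It must be lifted some 60 mm along z before it can be turned about z. On the ledges its underside is at z = 56 mm, with play of 7 mm each way in x, 6 mm in y.
- upper_feet (a point): Centre of the upper bin's underside (axes as the bin's). Four feet, 24 mm long (x), 14 mm high, stand out 13 mm from its long sides, flush with the underside, centred at x = +20 and x = -60 mm: as nested they pass between the lower bin's ribs; with the bin turned half a turn about z they land on the ledges.
- upper_handle (a point): Grip point of the upper bin, on its z axis 86 mm above its underside, axes as the bin's: the middle of the grip of its plywood divider, a board 10 mm thick along the middle of the bin (thin in y, so fingers close along y). Above the rim it is 70 mm long (x) and stands from 70 to 103 mm above the underside.
- upper_label (a point): Centre of the blank paper label on the upper bin's end wall, at x = -95, y = 0, z = 42 mm of the upper bin: at the robot's side at the start, at the far, higher end once the bin is turned.
- pot: Bystander: round terracotta pot, 86 mm wide, 85 mm high; origin under its centre. Beside the rack on the +y side.
- bowl: Bystander: terracotta bowl, 100 mm wide, 50 mm high; origin under its centre. Beside the rack on the -y side.
- spatula: Bystander: spatula with a steel blade and wooden handle, lying flat on the bench in front of the rack, handle towards its -x.
- jar: Bystander: glass jar with lid, 64 mm wide, 85 mm high; origin under its centre.
- mug: Bystander: white mug, 76 mm wide, 85 mm high; origin under its centre.
- tile_block: Bystander: plaster block, 90 x 60 x 45 mm; origin under its centre.
- brush: Bystander: brush lying on the bench, handle towards its -x.
Mind the look-alikes: they are no part of the job. What is shaped like the upper_bin but purple or yellow is not meant.

How it is judged (in metres and radians):
On the way, in this order (a step that is already met when the one before it is completed fails the run):
1. the upper bin is lifted clear of the lower bin (z of upper_handle in the frame of lower_bin above 0.166 m), for 0.1 s.
2. the upper bin, turned half round, is set down on the ledges while still held in the fingers (within 7 mm of its resting height) (z of upper_handle in the frame of lower_bin between 0.136 and 0.149 m and x of upper_label in the frame of lower_bin above 0.07 m and contact force between the fingers and upper_bin above 0.5 N), for 0.05 s.
At the end, for the whole second after the job is handed in: The upper bin, released and at rest, stands on the lower bin's ledges, turned half round: its handle point at 142 mm (136 to 147) above the lower bin's underside along that bin's z, within 12 mm of its centre in x and 10 mm in y, floors parallel within 0.06 rad, the label at the higher, far end (x of upper_handle in the frame of lower_bin between -0.012 and 0.012 m and y of upper_handle in the frame of lower_bin between -0.01 and 0.01 m and z of upper_handle in the frame of lower_bin between 0.136 and 0.147 m and angle between the z axis of upper_bin and the z axis of lower_bin, either way round below 0.06 rad and x of upper_label in the frame of lower_bin above 0.07 m and linear speed of upper_bin below 0.03 m/s); the robot touches nothing.
It fails at once if one of the bystanders is moved more than 40 mm (distance of any of pot, bowl, spatula, jar, mug, tile_block, brush from where it was at the start of the episode above 0.04 m).
It also fails if it takes over 45 s, if anything falls off the work surface, if the arm or the gripper's body presses on something with over 40 N, if the wrist force passes 120 N, or if a joint passes its speed limit or range.

## Working session

There is one attempt and no reset: what is moved stays moved. The work goes in short steps, Python scripts to look and compute and a tool call to move; the robot and the scene stay as the last step left them, time stands still between calls to the robot, and variables do not carry over. Pictures are saved under pics/ and viewed, and the job is handed in when it is done.

Besides the shell and the picture viewer there is one more tool, called after ">>>" as name(argument=value, ...) on one line, values as JSON. carry_out: Moves the arm, as the interface text tells. Its arguments: {"type":"object","properties":{"increments":{"type":"string"},"claw":{"type":"number"},"newtons":{"type":"number"}},"required":["increments"]}

```bash
ls; mkdir -p pics
python3 - <<'E'
from station import ctrl, eyes
import cv2,numpy as np
print(ctrl.state())
for n in("scene","top"):
    s=eyes.snapshot(n); cv2.imwrite(f"pics/{n}0.png",cv2.resize(s["img"][:,:,::-1],(800,600),interpolation=cv2.INTER_CUBIC)); cv2.imwrite(f"pics/raw_{n}0.png",s["img"][:,:,::-1])
    print(n,s["camera_matrix"],s["rvec"],s["tvec"])
    R=cv2.Rodrigues(np.array(s["rvec"]))[0]; print(-R.T@np.array(s["tvec"]).ravel(), R[2])
E
```

```text
pics
{'clock': 0.0, 'joint_positions': array([-70.75429101,  18.4386235 ,  -4.01591217,  83.17577387,
         1.29507991,  78.54052565,  -3.25956882]), 'qvel': array([ 0.01440953, -0.02290675,  0.01435945,  0.04317518,  0.05498106,
        0.02910812,  0.00607351]), 'tau': array([ 1.05934262e-04, -4.93576813e+01, -3.82383512e-01, -3.14335835e+01,
        1.29092004e-02,  1.13943007e-02, -3.69253564e-05]), 'tool_pos': array([0.2054573 , 0.61612402, 0.24122084]), 'tcp_rot': array([1.79994243e+02, 1.09672405e-01, 7.15648628e+01]), 'wrist_force': array([ 0.75157729, -0.35023593,  0.31748584]), 'wrist_torque': array([ 0.02946773, -0.01700945,  0.01044978]), 'gripper_width': 0.0855995034890995}
scene [[437.58818823   0.         251.29454501]
 [  0.         437.58818823 187.07610955]
 [  0.           0.           1.        ]] [ 1.61063591  2.22359488 -0.60890059] [ 0.14614948 -0.34722793  1.66775681]
[1.15554035 0.20169131 1.24394003] [-0.49697489 -0.14800168 -0.85505056]
top [[406.27431505   0.         257.48379231]
 [  0.         406.27431505 195.10877307]
 [  0.           0.           1.        ]] [ 2.14576719 -2.10203715  0.22034292] [0.00495102 0.51521713 1.161946  ]
[0.27972176 0.02711654 1.2396016 ] [ 0.19407651 -0.00953508 -0.98094005]
```

View pics/scene0.png

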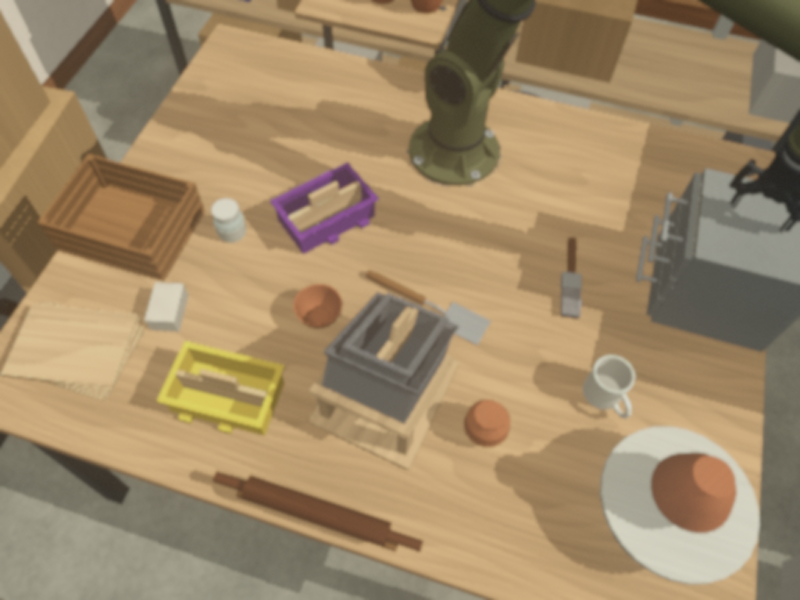

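View pics/top0.png

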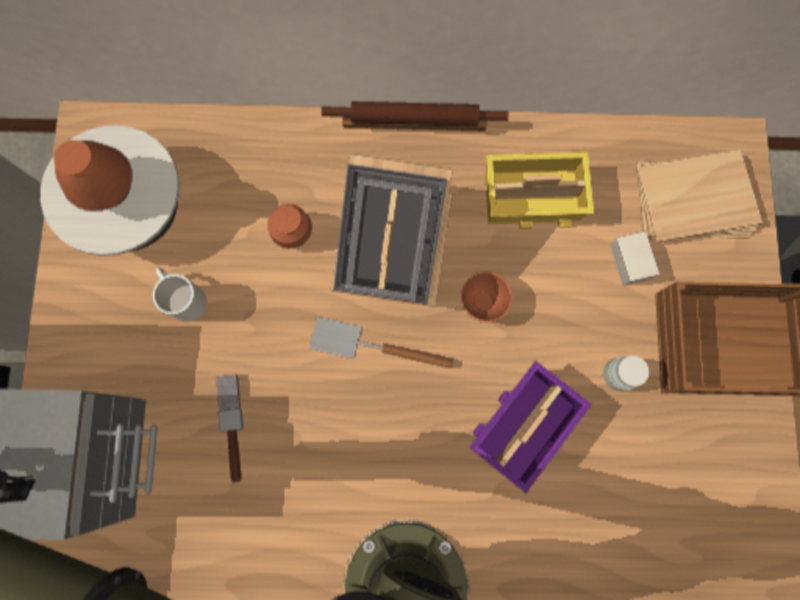

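The bin-shaped candidates in the top view are grey (390,235), purple (530,427) and yellow (540,185). The task wants the grey pair on the rack, so I'll check that one in close crops.

Run:
```python
import cv2
def crop(n,x0,y0,w,h,k):
    im=cv2.imread(f"pics/raw_{n}0.png")[y0:y0+h,x0:x0+w]
    im=cv2.resize(im,None,fx=k,fy=k,interpolation=cv2.INTER_CUBIC)
    for x in range(0,w,10):
        cv2.putText(im,str(x0+x),(x*k,8),0,.32,(0,255,255),1); cv2.line(im,(x*k,10),(x*k,14),(0,255,255),1)
    for y in range(0,h,10):
        cv2.putText(im,str(y0+y),(0,y*k+4),0,.32,(0,255,255),1)
    cv2.imwrite(f"pics/{n}_crop0.png",im)
crop("top",205,95,90,105,6 if False else 5)
crop("scene",195,175,105,110,5)
```

```text
(no output)
```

View pics/top_crop0.png

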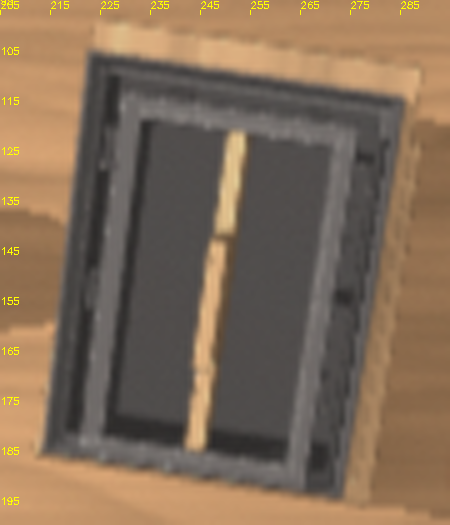

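View pics/scene_crop0.png

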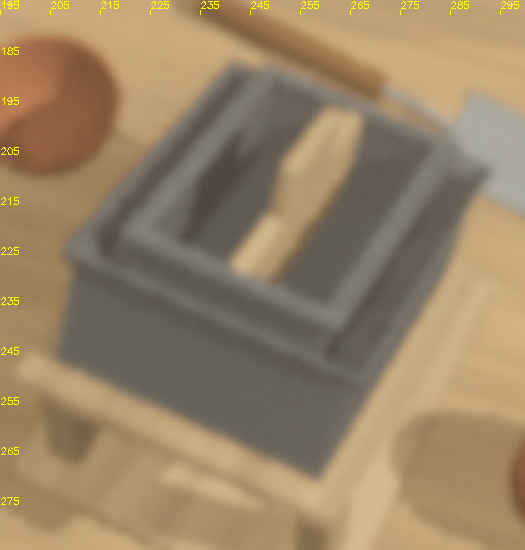

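```bash
cat > h.py <<'E'
import numpy as np,cv2
from scipy.spatial.transform import Rotation as Rn
CAM={'scene':(np.array([[437.58818823,0,251.29454501],[0,437.58818823,187.07610955],[0,0,1]]),np.array([1.61063591,2.22359488,-0.60890059]),np.array([0.14614948,-0.34722793,1.66775681])),
'top':(np.array([[406.27431505,0,257.48379231],[0,406.27431505,195.10877307],[0,0,1]]),np.array([2.14576719,-2.10203715,0.22034292]),np.array([0.00495102,0.51521713,1.161946]))}
def proj(c,P):
    K,r,t=CAM[c]; return cv2.projectPoints(np.atleast_2d(P).astype(float),r,t,K,None)[0].reshape(-1,2)
def frame(p): # x,y,z,yaw,tilt
    return Rn.from_euler('z',p[3])*Rn.from_euler('y',-p[4]), np.array(p[:3])
E
cat > fit.py <<'E'
from h import *
from scipy.optimize import least_squares
low=[(1,1),(1,-1),(-1,1),(-1,-1)]
obs={'top':dict(low=[(223,105.6),(285.6,115),(213.4,186),(273.4,194.4)],up=[(229.4,113.6),(276.4,120),(220.6,184),(265.6,192.4)]),
'scene':dict(low=[(268,251.4),(208.6,224),(293,209),(242,187.4)],up=[(263,240),(221,221.4),(282,205),(248.6,188.6)],bot=[(258.6,270.6),(206.4,246.4)])}
def res(q,full=False):
    f,zt=q[5],.080; R,t=frame(q[:5]); out=[];tags=[]
    L=np.array([(a*(.107+f),b*(.08+f),zt) for a,b in low]);U=np.array([(a*.095,b*.056,.09) for a,b in low]);B=np.array([(.107,b*.08,0) for b in(1,-1)])
    for c in obs:
        for k,P in(('low',L),('up',U),('bot',B)):
            if k in obs[c]: out.append(proj(c,R.apply(P)+t)-np.array(obs[c][k])); tags.append((c,k))
    if full:
        for tg,o in zip(tags,out): print(tg,o.round(1).tolist())
    return np.r_[np.vstack(out).ravel(), (q[4]-.48)*200]
s=least_squares(res,[.6,.05,.1,0,.48,0],loss='soft_l1')
print(s.x.round(4)); res(s.x,True)
E
python3 fit.py
```

```text
[ 0.6509  0.0425  0.0925 -0.1294  0.481   0.005 ]
('top', 'low') [[-1.6, 0.5], [-1.5, 0.3], [-0.9, -0.1], [-1.7, 0.4]]
('top', 'up') [[1.4, 0.8], [-4.1, 0.5], [2.2, -1.4], [-3.3, -3.9]]
('scene', 'low') [[-1.1, -0.9], [-1.0, 0.2], [-0.0, -1.1], [-0.8, -1.0]]
('scene', 'up') [[-3.3, -0.7], [-0.1, 0.9], [1.0, -0.8], [-0.2, 1.2]]
('scene', 'bot') [[0.2, 0.4], [-1.0, 0.3]]
```

```bash
sed -i 's/\[(a\*.095,b\*.056,.09)/[(a*(.095+q[6]),b*(.056+q[6]),.09)/; s/np.array(obs\[c\]\[k\])/(np.array(obs[c][k])-.4)/; s/\[.6,.05,.1,0,.48,0\]/[.6,.05,.1,0,.48,0,0]/' fit.py
cat >> fit.py <<'E'
R,t=frame(s.x)
import sys
for c,x0,y0,k in(('top',205,95,5),('scene',195,175,5)):
    im=cv2.imread(f'pics/{c}_crop0.png')
    def ln(P,col):
        p=((proj(c,R.apply(np.array(P))+t)-[x0,y0]+.5)*k-.5).round().astype(int); cv2.polylines(im,[p.reshape(-1,1,2)],True,col,1)
    f=s.x[5];g=s.x[6]
    for a,b,z,col in((.107+f,.08+f,.08,(0,255,0)),(.095+g,.056+g,.09,(255,0,255)),(.107,.08,0,(255,255,0))):
        ln([(a,b,z),(a,-b,z),(-a,-b,z),(-a,b,z)],col)
    ln([(.035,.005,.123),(.035,-.005,.123),(-.035,-.005,.123),(-.035,.005,.123)],(0,0,255))
    cv2.imwrite(f'pics/{c}_ov0.png',im)
E
python3 fit.py
```

```text
[ 0.6505  0.042   0.0934 -0.1317  0.4836  0.0049  0.0043]
('top', 'low') [[-1.0, 1.0], [-0.9, 0.9], [-0.4, 0.3], [-1.2, 0.9]]
('top', 'up') [[0.6, -0.6], [-1.6, -0.3], [0.9, 0.3], [-1.5, -1.7]]
('scene', 'low') [[-0.9, -1.0], [-0.7, 0.1], [0.4, -0.9], [-0.4, -0.9]]
('scene', 'up') [[-2.1, 0.9], [-2.0, 1.0], [3.2, -0.8], [-0.6, 0.1]]
('scene', 'bot') [[0.4, 0.5], [-0.8, 0.2]]
```

View pics/top_ov0.png

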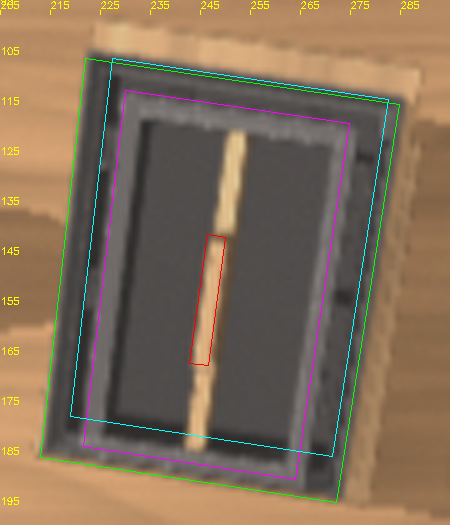

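View pics/scene_ov0.png

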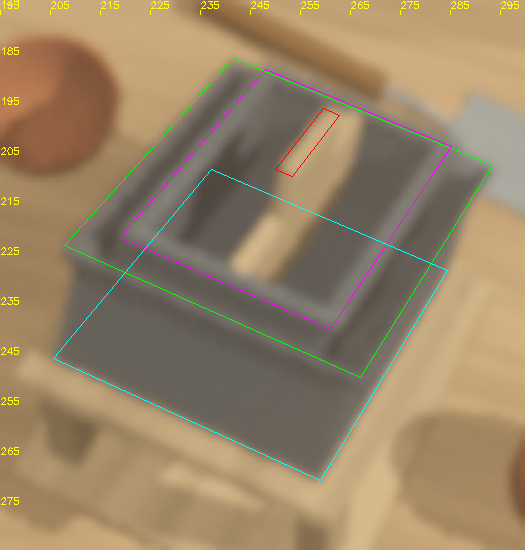

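Both crops confirm the choice: the grey nested bins sit on the plywood rack, with the light divider running from top-view px (252,121) to (244,185). The moves have no tilt axis, so I'll go above the rack and see how the arm behaves there.

>>> carry_out(increments="0 0 -50 0; 0 0 -100 0; -10 20 -150 0; -30 50 -190 0; -55 85 -210 0; -80 120 -210 0; -108 155 -210 0; -136 190 -210 0; -164 225 -210 0; -192 260 -210 0; -220 295 -210 0; -248 330 -210 0; -276 370 -210 0; -304 410 -210 0; -332 450 -210 0; -360 490 -210 0; -385 525 -210 0; -410 560 -210 0; -425 579 -210 0; -425 579 -210 0", claw=0.3, newtons=20)

```text
clock: 2.1
tool_pos: [0.6215, 0.0255, 0.4508]
tcp_rot: [-180.0, 0.2, 71.1]
wrist_force: [-0.6, -0.1, -0.2]
gripper_width: 0.0594
```

```bash
python3 -c "
from station import ctrl
s=ctrl.state()
for k in('clock','joint_positions','tool_pos','tcp_rot','gripper_width','wrist_force'):print(k,s[k])"
```

```text
clock 2.1
joint_positions [-25.3340308   15.36725602  27.73033445  65.24440379  -7.02590157
 101.09766952  71.32938646]
tool_pos [0.62148624 0.02551257 0.45083906]
tcp_rot [-179.96492784    0.20920082   71.13056435]
gripper_width 0.059428571834271686
wrist_force [-0.56298397 -0.11296445 -0.24782989]
```

>>> carry_out(increments="0 0 -40 0; 0 0 -80 0; 0 0 -120 0; 0 0 -160 0; 0 0 -200 0; 0 0 -240 0; 0 0 -280 0; 0 0 -320 0; 0 0 -320 0")

```text
clock: 3.0
tool_pos: [0.5865, 0.0288, 0.6181]
tcp_rot: [176.7, -1.3, 71.6]
wrist_force: [-0.3, 0.1, -1.4]
gripper_width: 0.06
```

```bash
cat > st.py <<'E'
from station import ctrl
s=ctrl.state()
for k in('clock','joint_positions','tool_pos','tcp_rot','gripper_width','wrist_force','wrist_torque'):print(k,s[k].round(3) if hasattr(s[k],'round') else s[k])
E
python3 st.py
```

```text
clock 3.0
joint_positions [-14.513  15.676  14.487  43.527  -4.521 117.606  68.674]
tool_pos [0.587 0.029 0.618]
tcp_rot [176.655  -1.295  71.601]
gripper_width 0.059955922789695644
wrist_force [-0.298  0.082 -1.388]
wrist_torque [ 0.082  0.102 -0.007]
```

>>> carry_out(increments="0 0 30 0; 0 0 60 0; 0 0 100 0;0 0 100 0;0 0 100 0")

```text
clock: 3.5
tool_pos: [0.5932, 0.0293, 0.5186]
tcp_rot: [176.7, -1.3, 71.6]
wrist_force: [0.1, -0.8, 1.2]
gripper_width: 0.0598
```

```bash
python3 st.py
```

```text
clock 3.5
joint_positions [-16.181  10.136  13.474  62.368  -2.418 104.201  67.94 ]
tool_pos [0.593 0.029 0.519]
tcp_rot [176.689  -1.29   71.626]
gripper_width 0.05981330406723024
wrist_force [ 0.143 -0.79   1.23 ]
wrist_torque [-0.047  0.056  0.03 ]
```

```bash
cat >> st.py <<'E'
import numpy as np
from scipy.spatial.transform import Rotation as Rn
R=Rn.from_euler('xyz',s['tcp_rot'],degrees=True)
for i,n in enumerate('xyz'):
    v=R.as_matrix()[:,i]; print('tool',n,v.round(3),'az',np.degrees(np.arctan2(v[1],v[0])).round(1),'el',np.degrees(np.arcsin(v[2])).round(1))
E
python3 st.py|tail -3
```

```text
tool x [0.315 0.949 0.023] az 71.6 el 1.3
tool y [ 0.947 -0.316  0.058] az -18.4 el 3.3
tool z [ 0.062  0.003 -0.998] az 2.9 el -86.4
```

>>> carry_out(increments="-35 0 -20 0; -70 15 -60 0; -100 30 -100 0; -100 60 -140 0; -100 90 -180 0; -100 120 -220 0; -100 150 -260 0; -100 180 -300 0; -100 210 -340 0; -100 240 -380 0; -100 270 -420 0; -100 300 -460 0")

```text
clock: 4.7
tool_pos: [0.6396, -0.111, 0.6261]
tcp_rot: [173.1, -1.9, 71.7]
wrist_force: [0.2, -0.5, 0.1]
gripper_width: 0.0597
```

```bash
python3 st.py
```

```text
clock 4.7
joint_positions [  3.451  23.188   9.686  32.314  -5.54  117.613  80.81 ]
tool_pos [ 0.64  -0.111  0.626]
tcp_rot [173.112  -1.875  71.667]
gripper_width 0.059701334243860385
wrist_force [ 0.21  -0.538  0.059]
wrist_torque [0.011 0.13  0.013]
tool x [0.314 0.949 0.033] az 71.7 el 1.9
tool y [ 0.941 -0.316  0.12 ] az -18.6 el 6.9
tool z [ 0.124 -0.007 -0.992] az -3.2 el -82.9
```

>>> carry_out(increments="0 35 -35 0; 0 70 -70 0; 0 105 -105 0; 0 140 -140 0")

```text
clock: 5.1
tool_pos: [0.6713, -0.1308, 0.6378]
tcp_rot: [169.8, -2.3, 71.7]
wrist_force: [0.3, 1.0, -0.3]
gripper_width: 0.0598
```

```bash
python3 st.py
```

```text
clock 5.1
joint_positions [  5.44   27.63   10.835  24.593  -7.498 117.613  82.027]
tool_pos [ 0.671 -0.131  0.638]
tcp_rot [169.802  -2.33   71.717]
gripper_width 0.05982937374171461
wrist_force [ 0.346  1.035 -0.343]
wrist_torque [ 0.039  0.211 -0.003]
tool x [0.313 0.949 0.041] az 71.7 el 2.3
tool y [ 0.932 -0.316  0.177] az -18.7 el 10.2
tool z [ 0.181 -0.018 -0.983] az -5.5 el -79.5
```

>>> carry_out(increments="0 0 -45 0; 0 0 -90 0; 0 0 -135 0; 0 0 -180 0")

```text
clock: 5.5
tool_pos: [0.6156, -0.1212, 0.69]
tcp_rot: [166.5, -2.8, 71.8]
wrist_force: [-0.5, -0.1, 0.4]
gripper_width: 0.0601
```

>>> carry_out(increments="0 10 -45 0; 0 20 -90 0; 0 30 -135 0; 0 40 -180 0")

```text
clock: 5.9
tool_pos: [0.5853, -0.1201, 0.727]
tcp_rot: [163.2, -3.2, 71.9]
wrist_force: [0.5, -0.4, 0.4]
gripper_width: 0.0596
```

```bash
python3 st.py
```

```text
clock 5.9
joint_positions [  2.898  16.136  12.744  29.428  -6.301 117.6    82.311]
tool_pos [ 0.585 -0.12   0.727]
tcp_rot [163.154  -3.21   71.923]
gripper_width 0.05959476894826427
wrist_force [ 0.452 -0.376  0.37 ]
wrist_torque [ 0.063  0.316 -0.017]
tool x [0.31  0.949 0.056] az 71.9 el 3.2
tool y [ 0.905 -0.312  0.289] az -19.0 el 16.8
tool z [ 0.292 -0.039 -0.956] az -7.6 el -72.9
```

>>> carry_out(increments="15 15 -45 0; 30 30 -90 0; 30 45 -135 0; 30 60 -180 0")

```text
clock: 6.3
tool_pos: [0.571, -0.0967, 0.7582]
tcp_rot: [159.9, -3.7, 72.1]
wrist_force: [-0.2, 1.6, 0.4]
gripper_width: 0.0598
```

>>> carry_out(increments="0 20 -45 0; 0 40 -90 0; 0 60 -135 0; 0 80 -180 0")

```text
clock: 6.7
tool_pos: [0.5541, -0.1031, 0.788]
tcp_rot: [156.6, -4.2, 72.3]
wrist_force: [-0.5, 0.0, 0.3]
gripper_width: 0.0593
```

```bash
python3 st.py
```

```text
clock 6.7
joint_positions [ -1.111  12.658  16.599  26.352  -6.858 117.605  81.279]
tool_pos [ 0.554 -0.103  0.788]
tcp_rot [156.581  -4.185  72.258]
gripper_width 0.05930756401478378
wrist_force [-0.498  0.045  0.266]
wrist_torque [0.038 0.348 0.05 ]
tool x [0.304 0.95  0.073] az 72.3 el 4.2
tool y [ 0.865 -0.307  0.396] az -19.6 el 23.4
tool z [ 0.399 -0.057 -0.915] az -8.2 el -66.2
```

>>> carry_out(increments="20 20 -45 0; 40 40 -90 0; 40 60 -135 0; 40 80 -180 0")

```text
clock: 7.1
tool_pos: [0.5426, -0.0751, 0.8164]
tcp_rot: [153.4, -4.7, 72.6]
wrist_force: [0.1, -0.2, 0.3]
gripper_width: 0.0596
```

```bash
python3 st.py
python3 - <<'E'
import cv2
from station import eyes
for n in("scene","top"):
    cv2.imwrite(f"pics/{n}1.png",cv2.resize(eyes.snapshot(n)["img"][:,:,::-1],(800,600)))
E
```

```text
clock 7.1
joint_positions [ -7.987  11.418  22.05   24.543  -7.13  117.606  79.25 ]
tool_pos [ 0.543 -0.075  0.816]
tcp_rot [153.36   -4.721  72.56 ]
gripper_width 0.05958723578277717
wrist_force [ 0.103 -0.186  0.321]
wrist_torque [ 0.094  0.458 -0.044]
tool x [0.299 0.951 0.082] az 72.6 el 4.7
tool y [ 0.842 -0.303  0.447] az -19.8 el 26.5
tool z [ 0.45  -0.064 -0.891] az -8.1 el -63.0
```

View pics/scene1.png

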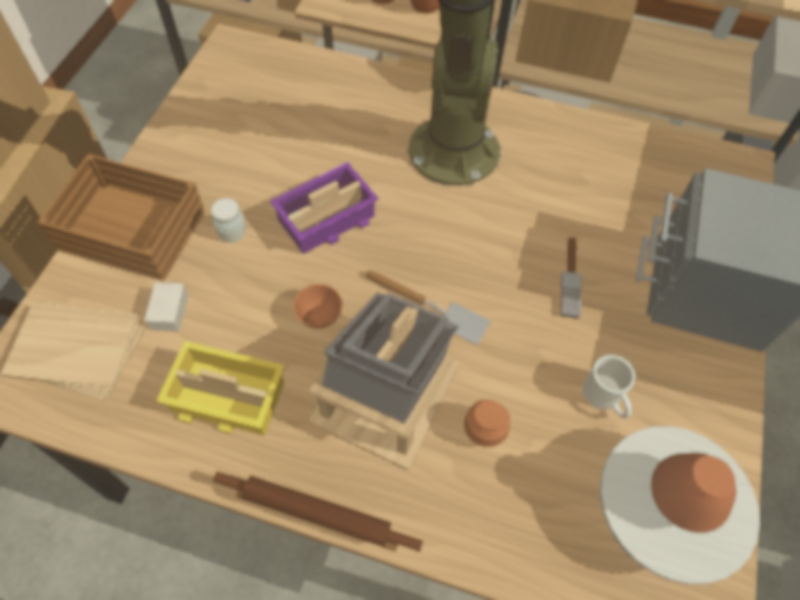

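```bash
cat > go.py <<'E'
# usage: go.py x y z yawflip(0/1): grasp point target in lower-bin frame (m) -> shift in tool axes (mm), turn rad
import sys
from h import *
from station import ctrl
P=[0.6505,0.0415,0.0934,-0.1317,0.48]
B,t=frame(P)
s=ctrl.state(); T=Rn.from_euler('xyz',s['tcp_rot'],degrees=True); p=np.array(s['tool_pos'])
g=p-T.apply([0,0,.008])
print('clock',s['clock'],'grasp in bin mm',(B.inv().apply(g-t)*1000).round(1),'w',s['gripper_width'],'q7',s['joint_positions'][6].round(1),'F',np.array(s['wrist_force']).round(1))
M=(B.inv()*T).as_matrix(); print('tool axes in bin\n',M.round(3))
if len(sys.argv)>3:
    tgt=np.array([float(a) for a in sys.argv[1:4]])
    print('shift mm',(T.inv().apply(t+B.apply(tgt)-g)*1000).round(1))
sgn=-1 if len(sys.argv)>4 and sys.argv[4]=='1' else 1
y=T.inv().apply(B.apply([0,sgn,0])); print('turn rad',np.arctan2(y[1],y[0]).round(3))
E
python3 go.py 0 0 0.22; python3 go.py 0 0 .108|grep shift
```

```text
clock 7.2 grasp in bin mm [ 252.4 -130.3  692.5] w 0.06002034250287023 q7 79.2 F [-0.6 -0.7  0.3]
tool axes in bin
 [[ 0.191  0.982 -0.007]
 [ 0.982 -0.191 -0.005]
 [-0.006 -0.006 -1.   ]]
shift mm [  82.7 -269.7  473.7]
turn rad -0.192
shift mm [  83.3 -269.   585.7]
```

>>> carry_out(increments="5 -18 32 -0.02; 10 -36 63 -0.04; 16 -54 95 -0.06; 22 -72 126 -0.08; 28 -90 158 -0.1; 33 -108 190 -0.12; 38 -126 221 -0.14; 44 -144 253 -0.16; 50 -162 284 -0.18; 55 -180 316 -0.192; 60 -198 348 -0.192; 66 -216 379 -0.192; 72 -234 411 -0.192; 78 -252 442 -0.192; 82.7 -269.7 473.7 -0.192; 82.7 -269.7 473.7 -0.192; 82.7 -269.7 473.7 -0.192", claw=0.45)

```text
clock: 8.9
tool_pos: [0.554, 0.0542, 0.2811]
tcp_rot: [153.0, 0.3, 82.4]
wrist_force: [0.2, 0.0, -0.2]
gripper_width: 0.047
```

```bash
cat > snap.py <<'E'
import cv2,sys
from station import eyes
tag=sys.argv[1]
for n,x0,y0,w,h in(("scene",175,120,150,170),("top",195,60,110,150)):
    im=eyes.snapshot(n)["img"][:,:,::-1]; cv2.imwrite(f"pics/raw_{n}{tag}.png",im)
    k=3.5 if n=="scene" else 4
    cv2.imwrite(f"pics/{n}{tag}.png",cv2.resize(im[y0:y0+h,x0:x0+w],None,fx=k,fy=k,interpolation=cv2.INTER_CUBIC))
E
python3 snap.py 2; python3 go.py 0 0 .108; python3 st.py|head -3
```

```text
clock 9.0 grasp in bin mm [2.800e+00 2.000e-01 2.213e+02] w 0.046961389093324 q7 60.3 F [-0.6  0.7  0.4]
tool axes in bin
 [[ 0.001  1.    -0.004]
 [ 1.    -0.001 -0.004]
 [-0.004 -0.004 -1.   ]]
shift mm [  0.2  -2.4 113.3]
turn rad -0.001
clock 9.0
joint_positions [-22.421 -12.387   6.675 114.949  15.108  52.964  60.25 ]
tool_pos [0.555 0.054 0.284]
```

View pics/scene2.png

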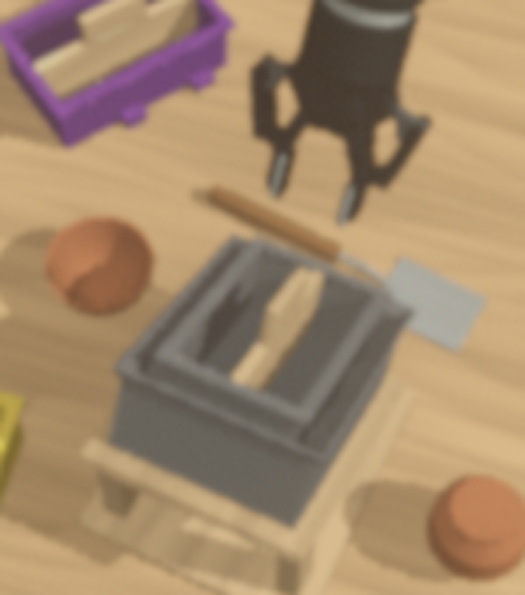

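View pics/top2.png

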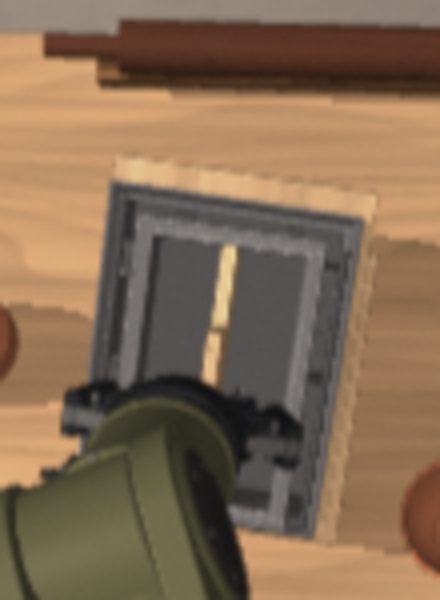

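Run:
```python
from h import *
from station import ctrl
s=ctrl.state(); T=Rn.from_euler('xyz',s['tcp_rot'],degrees=True); p=np.array(s['tool_pos'])
for x in(-.0235,.0235):
    for z in(.011,.005): print(x,z,proj('scene',p+T.apply([x,0,z])).round(1),proj('top',p+T.apply([x,0,z])).round(1))
```

```text
-0.0235 0.011 [[254.1 176. ]] [[253.1 160.6]]
-0.0235 0.005 [[254.6 174.1]] [[252.9 161.1]]
0.0235 0.011 [[270.3 182.7]] [[234.2 157.7]]
0.0235 0.005 [[270.9 180.8]] [[233.9 158.2]]
```

>>> carry_out(increments="-1 -2.4 12 0; -1.3 -2.4 25 0; -1.3 -2.4 40 0; -1.3 -2.4 55 0; -1.3 -2.4 70 0; -1.3 -2.4 83 0; -1.3 -2.4 93 0; -1.3 -2.4 101 0; -1.3 -2.4 107 0; -1.3 -2.4 111 0; -1.3 -2.4 112 0; -1.3 -2.4 112 0; -1.3 -2.4 112 0")

```text
clock: 10.3
tool_pos: [0.6025, 0.0468, 0.1809]
tcp_rot: [152.9, 0.2, 82.4]
wrist_force: [0.2, -0.6, 0.0]
gripper_width: 0.0469
```

```bash
python3 snap.py 3; python3 go.py 0 0 .108; python3 st.py|head -3
```

```text
clock 10.4 grasp in bin mm [ -2.4  -1.1 107.9] w 0.04696982980025075 q7 60.6 F [-0.  -0.3 -0.7]
tool axes in bin
 [[-0.001  1.    -0.006]
 [ 1.     0.    -0.004]
 [-0.004 -0.006 -1.   ]]
shift mm [ 1.1  2.4 -0.1]
turn rad 0.0
clock 10.4
joint_positions [-21.384  -1.722   9.064 117.793  14.957  39.198  60.609]
tool_pos [0.602 0.047 0.181]
```

View pics/scene3.png

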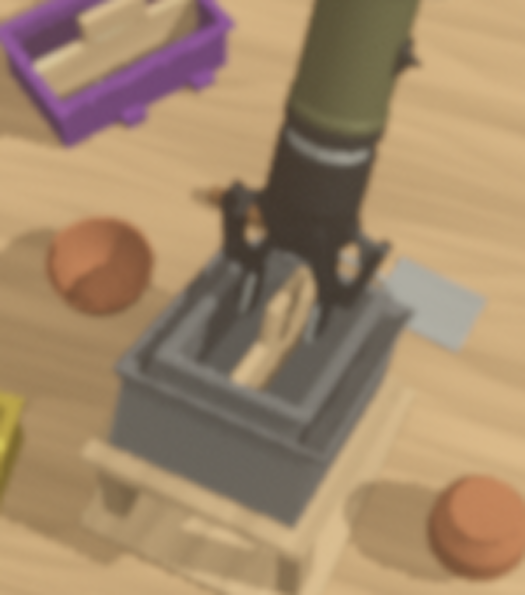

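View pics/top3.png

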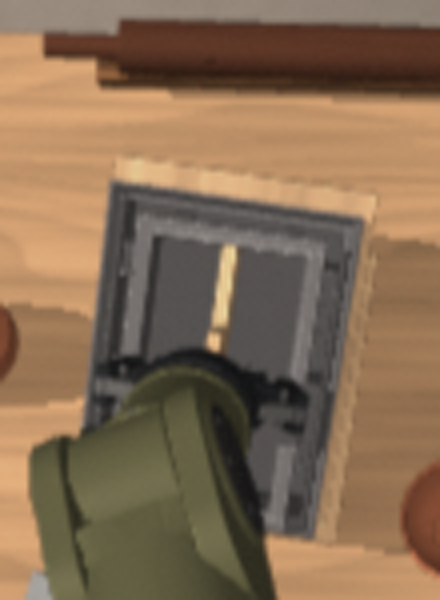

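>>> carry_out(increments="0 1.5 0 0; 0 2.4 0 0; 0 2.4 0 0; 0 2.4 0 0; 0 2.4 0 0; 0 2.4 0 0; 0 2.4 0 0; 0 2.4 0 0", claw=1, newtons=80)

```text
clock: 11.2
tool_pos: [0.6047, 0.0464, 0.1819]
tcp_rot: [152.9, 0.2, 82.4]
wrist_force: [-0.5, 0.4, 2.8]
gripper_width: 0.0089
```

```bash
python3 go.py 0 0 .108; python3 st.py|tail -5
```

```text
clock 11.2 grasp in bin mm [ 1.000e-01 -1.100e+00  1.077e+02] w 0.008942459578940014 q7 60.8 F [-0.5  0.4  2.8]
tool axes in bin
 [[-0.     1.    -0.006]
 [ 1.     0.    -0.004]
 [-0.004 -0.006 -1.   ]]
shift mm [ 1.1 -0.1 -0.3]
turn rad 0.0
wrist_force [-0.544  0.395  2.786]
wrist_torque [0.14  0.215 0.094]
tool x [ 0.133  0.991 -0.004] az 82.4 el -0.2
tool y [ 0.882 -0.116  0.456] az -7.5 el 27.1
tool z [ 0.452 -0.064 -0.89 ] az -8.1 el -62.9
```

>>> carry_out(increments="0 0 -3 0; 0 0 -8 0; 0 0 -15 0; 0 0 -23 0; 0 0 -32 0; 0 0 -41 0; 0 0 -50 0; 0 0 -59 0; 0 0 -68 0; 0 0 -77 0; 0 0 -84 0; 0 0 -88 0; 0 0 -88 0; 0 0 -88 0")

```text
clock: 12.6
tool_pos: [0.5646, 0.052, 0.2596]
tcp_rot: [152.9, 0.3, 82.4]
wrist_force: [0.1, 0.5, -4.8]
gripper_width: 0.0093
```

```bash
python3 snap.py 4; python3 go.py 0 0 .196; python3 st.py|head -3
```

```text
clock 12.7 grasp in bin mm [-1.000e-01 -9.000e-01  1.951e+02] w 0.009160919846559335 q7 60.4 F [ 0.9 -0.2 -2.7]
tool axes in bin
 [[-0.001  1.    -0.008]
 [ 1.     0.001 -0.005]
 [-0.005 -0.008 -1.   ]]
shift mm [ 0.9  0.1 -0.9]
turn rad 0.001
clock 12.7
joint_positions [-22.244 -10.275   7.342 115.981  15.083  49.965  60.436]
tool_pos [0.565 0.052 0.259]
```

View pics/scene4.png

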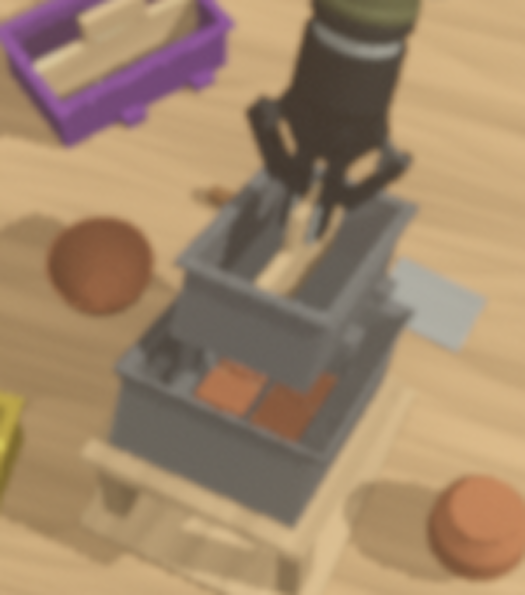

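View pics/top4.png

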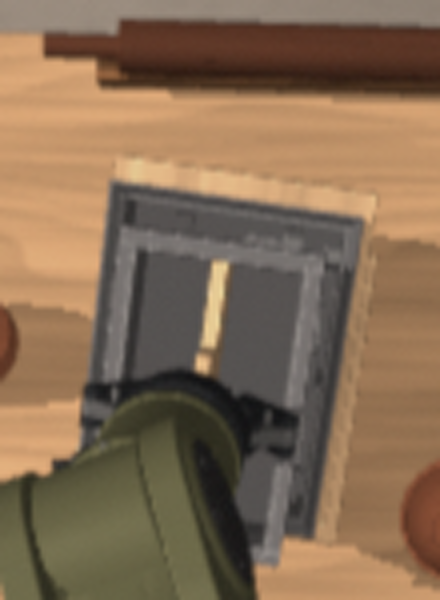

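>>> carry_out(increments="0 0 -3 -0.05; 0 0 -6 -0.15; 0 0 -8 -0.26; 0 0 -8 -0.38; 0 0 -8 -0.5; 0 0 -8 -0.62; 0 0 -8 -0.74; 0 0 -8 -0.86; 0 0 -8 -0.98; 0 0 -8 -1.1; 0 0 -8 -1.22; 0 0 -8 -1.34; 0 0 -8 -1.46; 0 0 -8 -1.54; 0 0 -8 -1.57; 0 0 -8 -1.57")

```text
clock: 14.3
tool_pos: [0.5611, 0.0525, 0.2667]
tcp_rot: [-179.8, 27.1, 172.4]
wrist_force: [-0.1, 0.6, -2.8]
gripper_width: 0.009
```

```bash
python3 go.py 0 0 .203 1; python3 st.py|head -3
```

```text
clock 14.3 grasp in bin mm [ 2.000e-01 -8.000e-01  2.033e+02] w 0.009041643437446121 q7 148.0 F [-0.1  0.6 -2.8]
tool axes in bin
 [[-1.     0.001 -0.008]
 [ 0.001  1.    -0.005]
 [ 0.008 -0.005 -1.   ]]
shift mm [0.2 0.8 0.3]
turn rad -1.572
clock 14.3
joint_positions [-32.787 -11.856  16.324 116.025  18.052  51.611 147.976]
tool_pos [0.561 0.053 0.267]
```

>>> carry_out(increments="0 0 0 0.06; 0 0 0 0.18; 0 0 0 0.31; 0 0 0 0.44; 0 0 0 0.57; 0 0 0 0.7; 0 0 0 0.83; 0 0 0 0.96; 0 0 0 1.09; 0 0 0 1.22; 0 0 0 1.35; 0 0 0 1.48; 0 0 0 1.61; 0 0 0 1.74; 0 0 0 1.87; 0 0 0 2.0; 0 0 0 2.13; 0 0 0 2.25; 0 0 0 2.33; 0 0 0 2.36")

```text
clock: 16.3
tool_pos: [0.5611, 0.0525, 0.2668]
tcp_rot: [160.1, -18.7, 40.3]
wrist_force: [0.1, 0.0, -3.0]
gripper_width: 0.0094
```

```bash
python3 go.py 0 0 .203 1; python3 st.py|head -3
```

```text
clock 16.3 grasp in bin mm [  0.3  -0.8 203.4] w 0.00938183418000893 q7 16.1 F [ 0.1  0.  -3. ]
tool axes in bin
 [[ 0.712  0.702 -0.007]
 [ 0.702 -0.712 -0.005]
 [-0.009 -0.002 -1.   ]]
shift mm [ 0.4 -0.8  0.4]
turn rad 2.349
clock 16.3
joint_positions [-17.061 -10.704   2.516 115.565  13.698  50.664  16.102]
tool_pos [0.561 0.052 0.267]
```

>>> carry_out(increments="0 0 0 0.06; 0 0 0 0.18; 0 0 0 0.31; 0 0 0 0.44; 0 0 0 0.57; 0 0 0 0.7; 0 0 0 0.83; 0 0 0 0.96; 0 0 0 1.09; 0 0 0 1.22; 0 0 0 1.35; 0 0 0 1.48; 0 0 0 1.61; 0 0 0 1.74; 0 0 0 1.87; 0 0 0 2.0; 0 0 0 2.13; 0 0 0 2.25; 0 0 0 2.33; 0 0 0 2.349")

```text
clock: 18.3
tool_pos: [0.5611, 0.0525, 0.2668]
tcp_rot: [-152.9, -0.3, -97.6]
wrist_force: [-0.3, 0.1, -2.8]
gripper_width: 0.009
```

```bash
python3 snap.py 5; python3 go.py 0 0 .165 1; python3 st.py|head -3
```

```text
clock 18.4 grasp in bin mm [  0.3  -0.8 203.4] w 0.009145975639862703 q7 -115.2 F [-0.3 -0.4 -3.2]
tool axes in bin
 [[ 0.004 -1.    -0.007]
 [-1.    -0.004 -0.005]
 [ 0.005  0.007 -1.   ]]
shift mm [-1.  -0.  38.4]
turn rad 0.004
clock 18.4
joint_positions [  -2.302  -10.31   -10.548  115.127    9.956   50.019 -115.178]
tool_pos [0.561 0.053 0.267]
```

View pics/scene5.png

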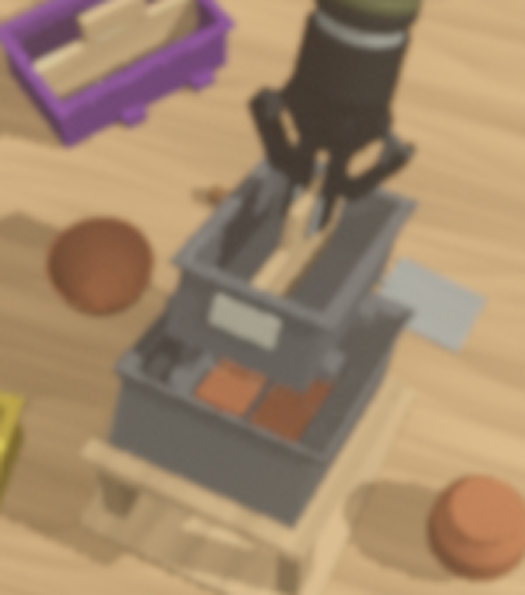

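View pics/top5.png

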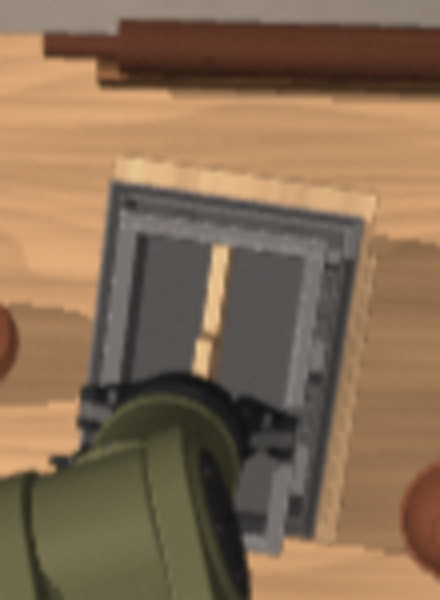

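```bash
cat > ov.py <<'E'
import sys
from h import *
tag,dx,dy,z=sys.argv[1],*[float(a)/1000 for a in sys.argv[2:5]]
pit=float(sys.argv[5]) if len(sys.argv)>5 else 0
B,t=frame([0.6505,0.042,0.0934,-0.1317,0.4836])
g=.0043
for c,x0,y0,w,h,k in(('scene',210,150,90,110,5),('top',210,100,80,105,5)):
    im=cv2.imread(f'pics/raw_{c}{tag}.png')[y0:y0+h,x0:x0+w]; im=cv2.resize(im,None,fx=k,fy=k,interpolation=cv2.INTER_CUBIC)
    def ln(P,col,loc=True):
        P=np.array(P,float)
        if loc: P=Rn.from_euler('y',pit).apply(P-[0,0,.086])+[dx,dy,z]
        p=((proj(c,B.apply(P)+t)-[x0,y0]+.5)*k-.5).round().astype(int); cv2.polylines(im,[p.reshape(-1,1,2)],True,col,1)
    rect=lambda a,b,z:[(a,b,z),(a,-b,z),(-a,-b,z),(-a,b,z)]
    ln(rect(.095+g,.056+g,.07),(255,0,255)); ln(rect(.035,.005,.103),(0,0,255)); ln(rect(.095,.056,0),(255,255,0))
    ln(rect(.112,.085,.08),(0,255,0),False)
    cv2.imwrite(f'pics/{c}_ov{tag}.png',im)
a=cv2.imread(f'pics/scene_ov{tag}.png');b=cv2.imread(f'pics/top_ov{tag}.png')
H=max(a.shape[0],b.shape[0]); a=cv2.copyMakeBorder(a,0,H-a.shape[0],0,0,0);b=cv2.copyMakeBorder(b,0,H-b.shape[0],0,0,0)
o=np.hstack([a,b]); s=min(1,800/o.shape[1],600/o.shape[0]); cv2.imwrite(f'pics/ov{tag}.png',cv2.resize(o,None,fx=s,fy=s))
E
python3 ov.py 4 0 -1 193; python3 ov.py 5 0 -1 201
```

```text
(no output)
```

View pics/ov4.png

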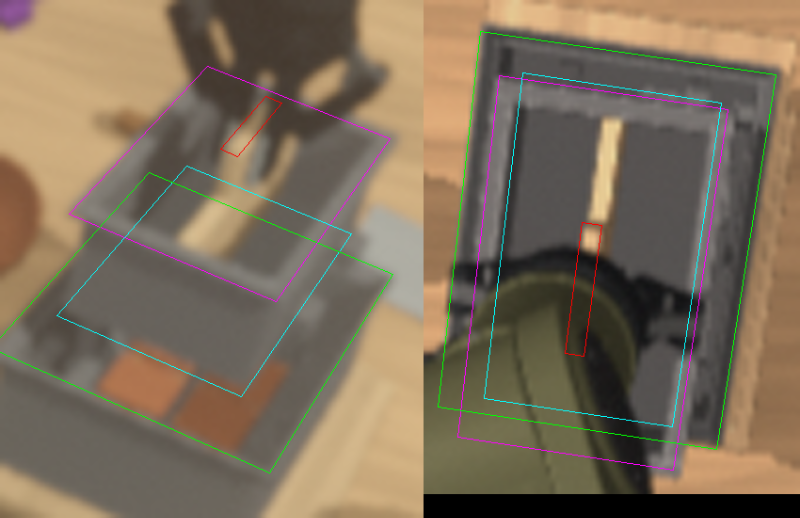

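View pics/ov5.png

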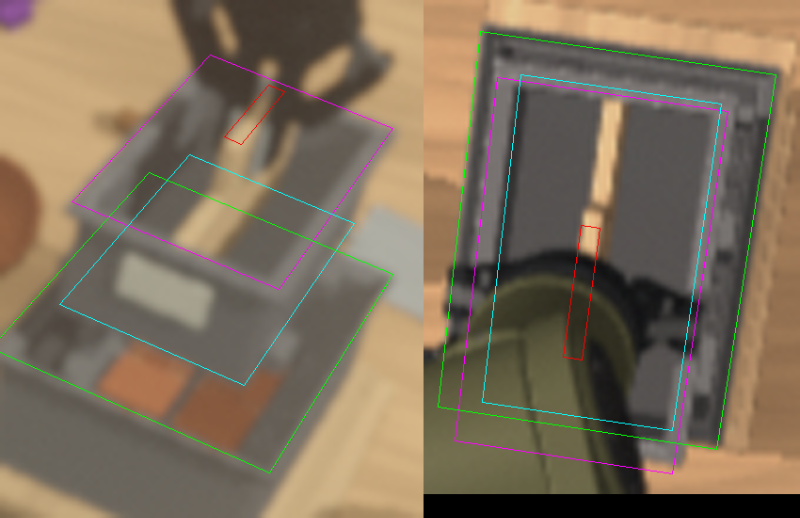

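>>> carry_out(increments="0 3 4 0.002; 0 6 9 0.004; 0 8 15 0.004; 0 8 21 0.004; 0 8 27 0.004; 0 8 33 0.004; 0 8 38 0.004; 0 8 41 0.004; 0 8 42 0.004; 0 8 42 0.004; 0 8 42 0.004")

```text
clock: 19.5
tool_pos: [0.5732, 0.0508, 0.2263]
tcp_rot: [-152.9, -0.2, -97.7]
wrist_force: [-0.0, -0.6, -3.1]
gripper_width: 0.009
```

```bash
python3 snap.py 6; python3 go.py -.0077 -.0011 .1437 1; python3 st.py|head -3;python3 ov.py 6 0 -1 160
```

```text
clock 19.6 grasp in bin mm [ -7.7  -0.9 161.9] w 0.009003644499307921 q7 -117.0 F [ 0.1  0.8 -3.2]
tool axes in bin
 [[-0.001 -1.    -0.007]
 [-1.     0.001 -0.004]
 [ 0.004  0.007 -1.   ]]
shift mm [ 0.1 -0.1 18.2]
turn rad -0.001
clock 19.6
joint_positions [  -1.964   -7.131  -10.768  117.208   11.511   44.871 -116.985]
tool_pos [0.573 0.051 0.226]
```

View pics/ov6.png

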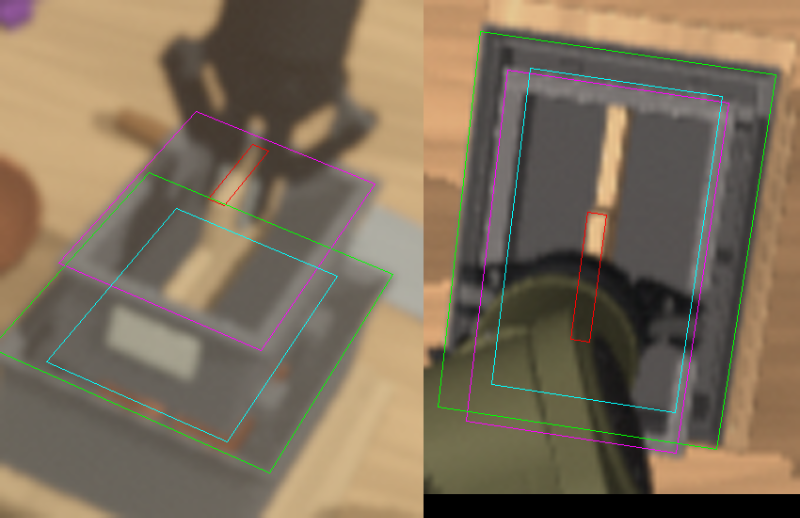

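View pics/top6.png

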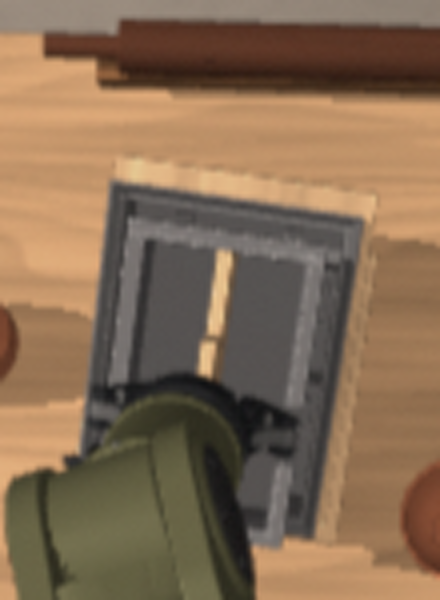

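>>> carry_out(increments="0 0 2 0; 0 0 5 0; 0 0 8 0; 0 0 11 0; 0 0 13 0; 0 0 15 0; 0 0 16 0; 0 0 16 0")

```text
clock: 20.4
tool_pos: [0.5803, 0.0497, 0.2116]
tcp_rot: [-152.9, -0.2, -97.7]
wrist_force: [-0.2, -0.1, -3.4]
gripper_width: 0.0092
```

```bash
python3 go.py -.0077 -.0011 .1437 1
```

```text
clock 20.4 grasp in bin mm [ -8.1  -1.  145.4] w 0.009226132024452674 q7 -117.5 F [-0.2 -0.1 -3.4]
tool axes in bin
 [[-0.001 -1.    -0.007]
 [-1.     0.001 -0.005]
 [ 0.005  0.007 -1.   ]]
shift mm [ 0.  -0.4  1.7]
turn rad -0.001
```

No contact yet. I'll go down in small steps until the load comes off.

>>> carry_out(increments="0 0 0.7 0; 0 0 1.4 0; 0 0 2 0; 0 0 2 0; 0 0 2 0")

```text
clock: 20.9
tool_pos: [0.5807, 0.0493, 0.2109]
tcp_rot: [-152.9, -0.2, -97.7]
wrist_force: [-8.5, -2.0, 3.8]
gripper_width: 0.0091
```

```bash
python3 snap.py 7; python3 go.py -.0077 -.0011 .1437 1; python3 st.py|grep wrist; python3 ov.py 7 0 -1 142
```

```text
clock 21.0 grasp in bin mm [ -8.   -1.4 144.6] w 0.008725525636259002 q7 -117.6 F [-9.4 -1.6  4.2]
tool axes in bin
 [[-0.001 -1.    -0.007]
 [-1.     0.001 -0.005]
 [ 0.005  0.007 -1.   ]]
shift mm [-0.3 -0.3  0.9]
turn rad -0.001
wrist_force [-9.428 -1.578  4.199]
wrist_torque [ 0.055  1.378 -0.043]
```

View pics/ov7.png

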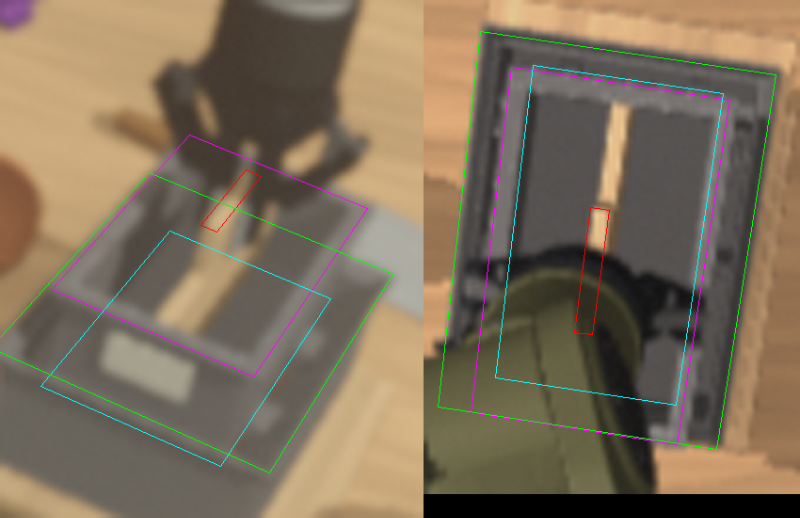

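Contact shows at the expected height: about 11 N along the bin normal, with the handle near 143 mm. Next I'll soften the grip, press lightly so all four feet seat, then open.

>>> carry_out(increments="0 0 0 0; 0 0 0.4 0; 0 0 0.8 0; 0 0 0.8 0", newtons=25)

```text
clock: 21.4
tool_pos: [0.5808, 0.0493, 0.2107]
tcp_rot: [-152.9, -0.3, -97.7]
wrist_force: [-14.4, -1.7, 8.2]
gripper_width: 0.0093
```

```bash
python3 go.py -.0077 -.0011 .1437 1; python3 st.py|grep wrist
```

```text
clock 21.4 grasp in bin mm [ -8.   -1.4 144.4] w 0.009260520347753503 q7 -117.6 F [-14.4  -1.7   8.2]
tool axes in bin
 [[-0.001 -1.    -0.007]
 [-1.     0.001 -0.006]
 [ 0.006  0.007 -1.   ]]
shift mm [-0.3 -0.3  0.7]
turn rad -0.001
wrist_force [-14.352  -1.706   8.233]
wrist_torque [0.083 1.782 0.012]
```

>>> carry_out(increments="0 0 -0.8 0; 0 0 -1 0; 0 0 -1 0; 0 0 -1 0")

```text
clock: 21.8
tool_pos: [0.5807, 0.0495, 0.211]
tcp_rot: [-152.9, -0.2, -97.7]
wrist_force: [-6.7, -2.1, 3.0]
gripper_width: 0.0091
```

>>> carry_out(increments="0 0 0 0; 0 0 0 0; 0 0 0 0; 0 0 0 0; 0 0 0 0; 0 0 0 0", claw=0.45)

```text
clock: 22.4
tool_pos: [0.5811, 0.0496, 0.2101]
tcp_rot: [-152.9, -0.2, -97.7]
wrist_force: [-0.4, 0.8, -0.8]
gripper_width: 0.0473
```

```bash
python3 snap.py 8; python3 go.py 0 0 .2437 1; python3 st.py|grep wrist; python3 ov.py 8 0 -1 142
```

```text
clock 22.5 grasp in bin mm [ -8.1  -1.  143.7] w 0.04693824210263683 q7 -117.6 F [-0.1  0.6 -0. ]
tool axes in bin
 [[-0.001 -1.    -0.007]
 [-1.     0.001 -0.004]
 [ 0.004  0.007 -1.   ]]
shift mm [  -0.6   -7.4 -100. ]
turn rad -0.001
wrist_force [-0.077  0.596 -0.04 ]
wrist_torque [ 0.078  0.472 -0.015]
```

View pics/ov8.png

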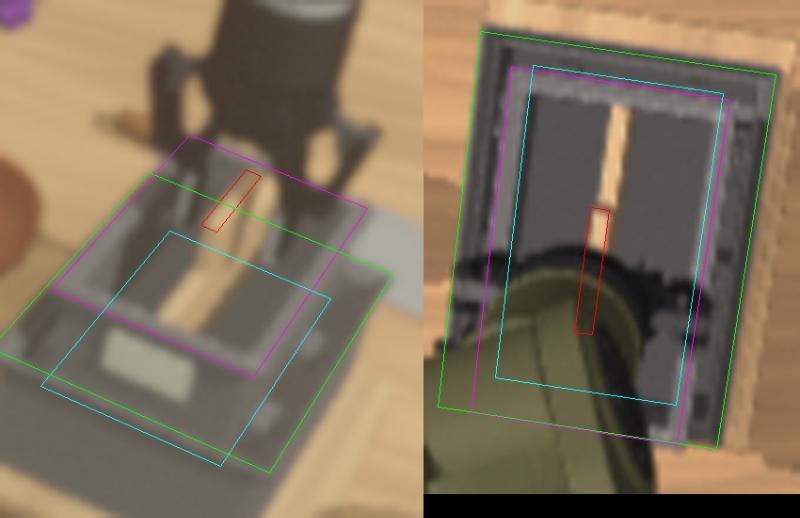

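Released without moving the bin. Now I'll retreat straight along the tool axis.

>>> carry_out(increments="0 0 -5 0; 0 0 -15 0; 0 0 -30 0; 0 0 -50 0; 0 0 -75 0; 0 0 -100 0; 0 0 -135 0; 0 0 -170 0; 0 0 -205 0; 0 0 -240 0; 0 0 -240 0; 0 0 -240 0")

```text
clock: 23.7
tool_pos: [0.505, 0.0724, 0.3844]
tcp_rot: [-156.9, -0.6, -97.6]
wrist_force: [-0.5, -0.7, -0.7]
gripper_width: 0.0467
```

```bash
python3 snap.py 9; python3 ov.py 9 0 -1 142; python3 st.py | head -3
```

```text
clock 23.8
joint_positions [ -30.111  -17.286    9.18   106.13    14.871   71.151 -120.835]
tool_pos [0.505 0.071 0.383]
```

View pics/ov9.png

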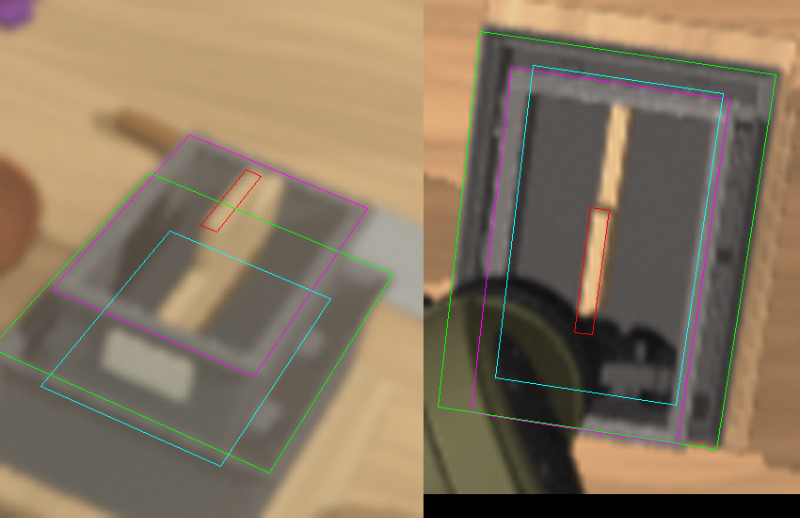

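Bin matches the resting-pose overlay. Joint 2 sits at its lower limit, so I'll shift outward and up a little before handing in.

>>> carry_out(increments="0 -15 -5 0; 0 -30 -10 0; 0 -45 -15 0; 0 -60 -20 0; 0 -60 -20 0; 0 -60 -20 0; 0 -60 -20 0")

```text
clock: 24.5
tool_pos: [0.5513, 0.0646, 0.4241]
tcp_rot: [-157.0, -0.7, -97.8]
wrist_force: [-0.2, 0.0, 0.2]
gripper_width: 0.0468
```

```bash
python3 st.py | head -6
python3 - <<'E'
import cv2
from station import eyes
a=[cv2.resize(eyes.snapshot(n)["img"][:,:,::-1],(400,300)) for n in("scene","top")]
cv2.imwrite("pics/final.png",cv2.hconcat(a))
E
```

```text
clock 24.5
joint_positions [ -29.833  -11.576   11.97    97.097   13.166   73.807 -116.731]
tool_pos [0.551 0.065 0.424]
tcp_rot [-156.973   -0.673  -97.802]
gripper_width 0.046791603537208314
wrist_force [-0.158  0.007  0.153]
```

View pics/final.png

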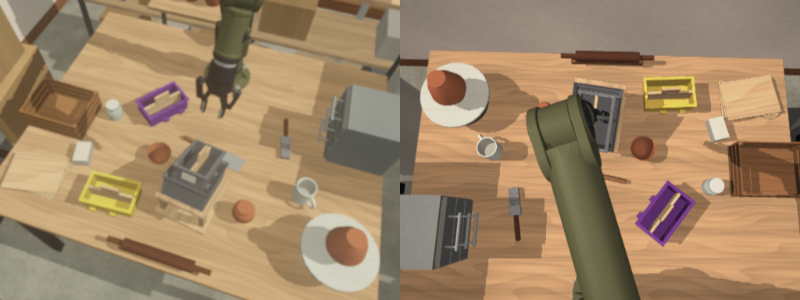

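The bin is seated, the bystanders haven't moved, and the gripper is clear of everything. I'm handing in.

```bash
python3 -c "
from station import ctrl
print(ctrl.finish_job())"
```

```text
the job is handed in; nothing more can be done
None
```

The upper grey bin now rests on the lower bin's ledges, turned half round with its label at the far, higher end. I handed the job in at about 24.5 s; it reports no verdict.

**How it went:**
- **Tilting:** the moves have no tilt axis, so I pushed past the arm's reach in several calls until the tool leaned about 27°, square to the bin.
- **Turning:** I gripped the divider and lifted 88 mm, well past the required height. The first quarter turn went the wrong way and took the last joint close to its limit, so I turned it back the other way.
- **Setting down:** I shifted the bin 8 mm down the slope before lowering, because I had gripped it about 5 mm off centre. It met the ledges at about 143 mm handle height while still held, and I let go without a drop.

**Last checks:**
- **Pose:** the final pictures match the expected resting pose (x about 0, height 142 mm, floors parallel). Pictures before and after release show no shift.
- **Bystanders:** they look unmoved, and the wrist force is near zero with the gripper clear.
- **Disagreements:** the two cameras differed by about 2–3 mm on the handle's sideways position. While pressing down there was also about 7 N along the slope, probably friction; it vanished on release.
- **Joint limit:** joint 2 touched its lower limit (-17.286 against -17.29) during the retreat; I moved it away before handing in.

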